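Load the full-width label roll into the desk label printer

TASK

Take the full-width label roll from its bay in the sloped wooden rack and load it into the label printer: press the spring-loaded end cup back with one end of its spindle, lower the roll between the cups and let the spring push the other end home into the round fixed cup, so that it sits level, held by both cups. Leave the narrow roll and the bare spindle in their bays and do not disturb the plant, router or notebook.

Things in the scene. Friction and masses are not known exactly. Their poses are not given: they have to be found in the camera images.
- rack: Fixed wooden rack, 304 mm wide (y), 140 mm deep, three bays side by side centred at y -100, 0, +100 mm, each 96 mm wide inside. Origin on the desk under its middle; x points to its high end (away from the robot at yaw 0), z up. One item per bay lies with its axis straight up the slope on two thin rails, lower end at the lip; which item is in which bay varies. Nothing hangs over the bays.
- bay_floor (a point): Low end of the middle bay's floor, at the lip: rack x -75 mm, z 22 mm; axes as rack. From here the floors of all bays rise towards rack +x at 30 degrees, for 150 mm. The dividers (4 mm thick) stand 30 mm, the lip 32 mm above the floor, square to it.
- full_roll_center (a point): Centre, on its axis, of the full-width label roll: white paper 40 mm in diameter, 88 mm long, on a black spindle with a nub (16 mm diameter, 16 mm long, end chamfered 3 mm) at each end, 120 mm overall; 0.13 to 0.25 kg. x along its axis (up the slope at first), z at first square to the bay floor, which is 22 mm below. Both ends are alike; load it either way round.
- narrow_roll_center (a point): Centre of the narrow label roll, not wanted: same 40 mm paper diameter and same nubs, but paper only 58 mm long and 90 mm overall. Axes as for the full roll.
- bare_spindle_center (a point): Centre of the used-up spindle, not wanted: 120 mm overall with the same nubs, but only a bare brown cardboard core 30 mm in diameter. Axes as for the full roll.
- printer: Grey desk label printer, cover off, fixed. Origin on the desk below the middle of the roll's place, z up; the loaded roll's axis runs along y. Base plate 12 mm thick. The front body, 58 mm high, spans x -145 to -75 mm (towards the robot at yaw 0); on the rest of the base only the cups and their supports stand up. The sprung cup's housing, 44 mm wide, 74 mm high, is at y 84 to 118 mm.
- seat (a point): Point on the cups' common axis midway between the ends of a loaded spindle, 62 mm above the desk; axes as printer (y along the cup axis, from the fixed cup to the sprung cup). A loaded roll's centre lies here, or 2 mm lower since nubs have 2 mm play all round in the cups.
- fixed_cup (a point): Centre of the mouth of the fixed cup, at printer y -52 mm, 62 mm above the desk; axes as printer. A round black cup opening towards +y: outer diameter 28 mm, bore 20 mm, 8 mm deep (bottom at y -60 mm). Behind it a support wall 36 mm wide, 74 mm high, y -70 to -64 mm.
- cup_face (a point): Centre of the spring-loaded cup's flat face, on the cup axis: 55 mm from the seat in +y at rest, 60 mm with a roll loaded. The black face plate, 44 mm wide, reaches from 18 mm below to 40 mm above the axis, so a nub can push on it above the fixed cup. Low on it a U-shaped shelf juts 8 mm to -y, open at the top: slot 20 mm wide, floor 10 mm below the axis, sides up to the axis.
- sprung_cup (a joint): Travel of the sprung cup along printer +y, m: 0 at rest, 0.005 with a roll loaded, 0.022 at the stop. The spring pushes towards the fixed cup with 4 N at rest, 6 N loaded, 10 N at 15 mm. A spindle that is to be lowered level past the rim of the fixed cup needs at least 13 mm here.
- plant: Bystander: small plant in a black pot, 70 mm across, about 140 mm high; origin under its centre.
- router: Bystander: black router 140 x 200 x 34 mm with two upright antennas 177 mm high; origin under its centre.
- notebook: Bystander: grey pocket notebook 99 x 144 x 18 mm with a pen on it; origin under its centre.
Not all that is in view belongs to the job. What is shaped like the part that bears full_roll_center but pink or red is not meant.

How it is judged:
By the outcome, as a careful person would: the job done as asked, in the order asked, and still so for the second after the job is handed in, with the robot touching nothing.
It also fails if it takes over 42 s, if anything falls off the work surface, if the arm or the gripper's body presses on something with over 40 N, if the wrist force passes 120 N, or if a joint passes its speed limit or range.

ROBOT

A 6-joint arm with a two-finger parallel gripper is mounted at the origin on the work surface. World frame = base frame: x ahead of the robot, y to its left, z up, the work surface at z = 0. Lengths are in mm, angles in rad, forces in N, time in s.
With the tool pointing down it reaches from about 325 to 775 mm from the base axis. Payload 5.5 kg.
Tool frame: the origin (TCP) lies on the centre line of the jaws, within the pads' length; the fingertips stand r.tips_ahead ahead of it and the grasp point (between the pads) lies 8 mm behind it (r.tips_ahead is the distance from the TCP to the fingertips, in mm); z points along the fingers, y is the direction in which the jaws open and shut (so a half turn about z gives the same grasp; the last joint's range is limited). The gripper opens to 85 mm and grips with 20 to 120 N. Pads are 22 mm wide; open, the fingers measure 114 mm over their backs; the gripper's body (76 mm by 85 mm) begins 54 mm behind the grasp point. The pads swing forward as they close: fully open they stand 13 mm farther back than shut.
Start: joints at [1.146, 0.091, 1.231, -0, 1.82, -0.057], TCP at [215.743, 559.885, 209.375] pointing down, gripper open.
Joint ranges: [-2.87, 2.87], [-0.86, 2.18], [0.17, 2.46], [-1.51, 4.65], [0.06, 2.69], [-2.65, 2.65]. Speed limits (rad/s): [2.57, 2.57, 3.01, 3.14, 3.14, 3.14].

INTERFACE

Orientations are given as a rotation vector (axis times angle).
In Python, from bench import r gives the robot as it stands. Calls block until the motion is done:
- r.reach(position, orientation): joint-space move of the TCP to a pose.
- r.line_to(position, rate=150, rotation=None, max_force=None): straight line of the TCP; rotation=None keeps the orientation; rate is the mean speed in mm/s. With max_force (N) it stops when the force on the tool has changed by that much, and returns True; else False.
- r.move_j(angles): joint-space move.
- r.command_gripper(opening, squeeze=None): finger opening in mm; squeeze is the grip in N (None keeps the last); returns when the fingers have stopped.
- r.dwell(seconds).
- r.inverse_kinematics(position, orientation): joint angles nearest the present ones, or None.
- r.get_obs(): the state.
- r.get_image(name): name is "scene" or "side" or "wrist"; returns (picture, depth): 384x512x3 uint8, red, green, blue; 384x512 float32, mm along the optical axis (not along the pixel's ray), 0 where there is no reading.
- r.calibration(name): a dict with "camera_matrix" (3x3 intrinsics, pixels), "cam_to_world" (4x4, takes a point from camera to world coordinates); the wrist camera has in their place "mount" (4x4, takes a point from camera to tool coordinates, whose origin is the TCP and whose axes are the flange's). Camera axes: x right, y up, looking along -z (the intrinsics and any distortion apply to the point x, -y, -z); pixel columns grow to the right and rows downward; lengths in mm; the calibration is good to about 2 mm. A picture is of the moment at which its call begins: read the wrist's pose just before it. calibration takes no time and is no camera call.
A pose or a line that the arm cannot do raises r.MotionError and nothing moves.
- r.sign_off(): hands the job in, once; it reports no verdict.
The state is a dict: "time_s": time; "q": joint angles; "qvel": joint speeds; "joint_efforts": joint torques, N m; "ee_pos": TCP position; "tcp_rot": TCP orientation; "force": force on the tool from outside, world axes, zero at the start; "torque": the same for the moment, N m; "grip_width": finger opening in mm.
Only numpy, scipy, OpenCV 4.12 (cv2) and the standard library are available. Lean on these libraries where they do the work, as an engineer would, in place of code of your own. Each camera call takes 0.05 s, during which the arm holds its last target.

## Working session

There is one attempt and no reset: what is moved stays moved. The work goes in short steps, each a Python script; the robot and the scene stay as the last script left them, time stands still between calls to the robot, and variables do not carry over. Pictures are saved under pics/ and viewed, and the job is handed in when it is done.

```bash
ls; mkdir -p pics
python3 - <<'E'
from bench import r
import cv2,numpy as np,json
o=r.get_obs();print(o, r.tips_ahead)
for n in ["scene","side","wrist"]:
    c,d=r.get_image(n);np.savez(f"pics/{n}0.npz",c=c,d=d);cv2.imwrite(f"pics/{n}0.png",c[:,:,::-1]);print(n,r.calibration(n),(d==0).mean())
E
```

```text
pics
{'time_s': 0.0, 'q': array([ 1.14633654e+00,  9.18341408e-02,  1.23187953e+00, -2.32876839e-05,
        1.81981371e+00, -5.67051067e-02]), 'qvel': array([ 9.35291323e-06, -1.00190598e-03,  2.32455470e-03, -1.30214830e-03,
        7.13015057e-04, -1.63421552e-03]), 'joint_efforts': array([ 4.20378965e-04, -4.58736098e+01, -4.18021131e+01, -5.44081627e-05,
        1.14330434e-02, -3.37496090e-05]), 'ee_pos': array([215.58864902, 559.57608811, 208.26930799]), 'tcp_rot': array([-5.74346251e-01, -3.08819746e+00,  2.95957584e-03]), 'force': array([-0.56667546, -0.78084712,  0.10297798]), 'torque': array([ 0.02160991, -0.07527815,  0.02792192]), 'grip_width': 85.33591846944293} 11.0
scene {'camera_matrix': array([[415.47171905,   0.        , 255.2310367 ],
       [  0.        , 415.47171905, 192.45159637],
       [  0.        ,   0.        ,   1.        ]]), 'cam_to_world': array([[ 7.18619043e-01, -4.95621561e-01,  4.87797027e-01,
         1.25568087e+03],
       [ 6.95133881e-01,  4.92420206e-01, -5.23747295e-01,
        -8.56140762e+02],
       [ 1.93793390e-02,  7.15459020e-01,  6.
[... 556 characters left out ...]
.36502736e-01,
         6.78612100e+02],
       [ 0.00000000e+00,  0.00000000e+00,  0.00000000e+00,
         1.00000000e+00]])} 0.003972371419270833
wrist {'camera_matrix': array([[333.53956552,   0.        , 260.78956743],
       [  0.        , 333.53956552, 195.44228128],
       [  0.        ,   0.        ,   1.        ]]), 'mount': array([[-8.74229547e-04,  9.60026681e-01,  2.79907140e-01,
         7.09887228e+01],
       [ 9.99999440e-01,  6.72138995e-04,  8.17977308e-04,
        -4.77620848e-01],
       [ 5.97143537e-04,  2.79907698e-01, -9.60026731e-01,
        -1.64654793e+02],
       [ 0.00000000e+00,  0.00000000e+00,  0.00000000e+00,
         1.00000000e+00]])} 0.0038553873697916665
```

View pics/scene0.png

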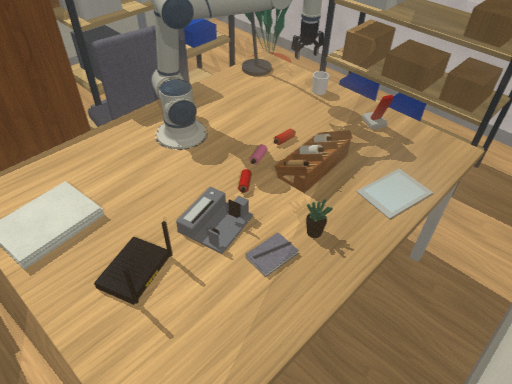

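View pics/side0.png

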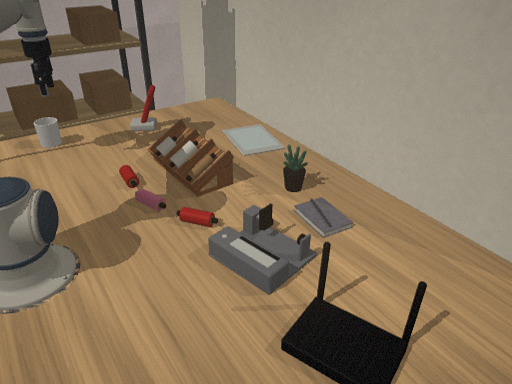

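View pics/wrist0.png

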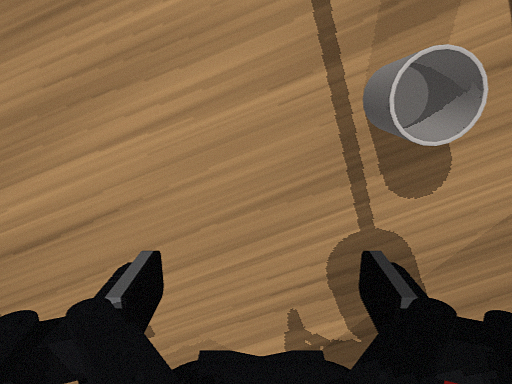

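The scene view shows the rack at (315,158), with white pieces at (322,138) and (310,150) and something brown at (293,163). The printer is at (215,218) and the plant at (317,218). The red and pink rolls at (285,136), (258,154) and (245,180) are decoys. In the side view the rack is at (192,158) and the printer at (262,245).

Run:
```python
import cv2,numpy as np
s=np.load("pics/scene0.npz")["c"][:,:,::-1];t=np.load("pics/side0.npz")["c"][:,:,::-1]
a=cv2.resize(s[115:205,265:365],(400,300) if 0 else (400,360),interpolation=cv2.INTER_CUBIC)
b=cv2.resize(t[110:200,140:240],(400,360),interpolation=cv2.INTER_CUBIC)
cv2.imwrite("pics/crop_rack.png",np.hstack([a,b]))
a=cv2.resize(s[180:260,170:260],(400,356),interpolation=cv2.INTER_CUBIC)
b=cv2.resize(t[195:295,200:320],(427,356),interpolation=cv2.INTER_CUBIC)[:,:400]
cv2.imwrite("pics/crop_pr.png",np.hstack([a,b]))
```

```text
(no output)
```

View pics/crop_rack.png

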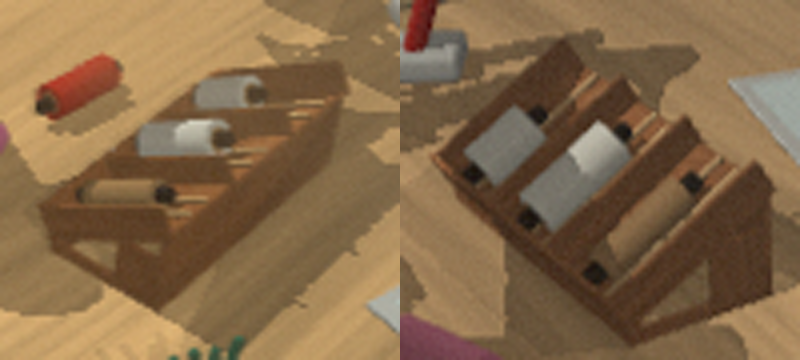

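View pics/crop_pr.png

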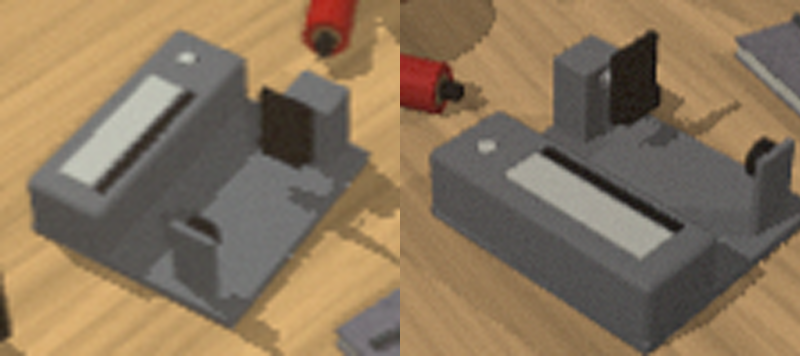

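The candidates are the middle-bay white roll (scene 310,150; long paper), the far-bay white roll (322,138; shorter paper), the brown bare spindle (295,163), and the red and pink decoys on the desk. The crop shows the middle-bay roll has the long paper, filling the bay from lip to top, so I choose that one. Next I get rough positions from depth.

```bash
cat > h.py <<'E'
import numpy as np,cv2
from scipy.spatial.transform import Rotation as R
def cloud(d,K,T,u=None,v=None):
    vv,uu=np.mgrid[:d.shape[0],:d.shape[1]]
    x=(uu-K[0,2])/K[0,0]*d; y=(vv-K[1,2])/K[1,1]*d
    P=np.stack([x,-y,-d],-1)
    return P@T[:3,:3].T+T[:3,3]
def wristT(r,o):
    M=np.eye(4);M[:3,:3]=R.from_rotvec(o["tcp_rot"]).as_matrix();M[:3,3]=o["ee_pos"]
    return M@r.calibration("wrist")["mount"]
def proj(p,K,T):
    c=(np.atleast_2d(p)-T[:3,3])@T[:3,:3]
    return np.stack([c[:,0]/-c[:,2]*K[0,0]+K[0,2],-c[:,1]/-c[:,2]*K[1,1]+K[1,2]],-1)
E
python3 - <<'E'
from bench import r
from h import *
for n,boxes in [("scene",dict(rack=(110,205,265,365),pr=(180,260,170,260))),("side",dict(rack=(110,200,140,240),pr=(195,295,200,320)))]:
    f=np.load(f"pics/{n}0.npz");c,d=f["c"],f["d"];k=r.calibration(n)
    P=cloud(d,k["camera_matrix"],k["cam_to_world"])
    hsv=cv2.cvtColor(c,cv2.COLOR_RGB2HSV)
    a,b,e,g=boxes["rack"];Q=P[a:b,e:g];h=hsv[a:b,e:g]
    m=((h[...,1]<60)&(h[...,2]>90)&(Q[...,2]>15)&(Q[...,2]<140)).astype(np.uint8)
    N,L,S,C=cv2.connectedComponentsWithStats(m)
    for i in range(1,N):
        if S[i,4]>30:
            q=Q[L==i];mu=np.median(q,0);w,V=np.linalg.eigh(np.cov((q-mu).T));print(n,"white",S[i,4],mu.round(),V[:,2].round(2),np.ptp((q-mu)@V[:,2]).round(), (C[i]+[e,a]).round())
    br=((h[...,1]>110)&(h[...,2]<140)&(Q[...,2]>15));q=Q[br]
    rc=cv2.minAreaRect(q[:,:2].astype(np.float32));print(n,"rack rect",rc, q[:,2].max())
    a,b,e,g=boxes["pr"];Q=P[a:b,e:g];h=hsv[a:b,e:g]
    m=(h[...,1]<70)&(Q[...,2]>6)&(Q[...,2]<70);q=Q[m];print(n,"pr rect",cv2.minAreaRect(q[:,:2].astype(np.float32)))
    m=(h[...,1]<70)&(Q[...,2]>52)&(Q[...,2]<62);q=Q[m];print(n,"body rect",cv2.minAreaRect(q[:,:2].astype(np.float32)))
    m=(Q[...,2]>66)&(Q[...,2]<110);q=Q[m];print(n,"high",q.mean(0),len(q),q[:,2].max())
    from scipy.cluster.vq import kmeans2
    cc,l=kmeans2(q[:,:2].astype(float),2,minit='++',seed=1);print(cc,[q[l==i][:,2].max() for i in (0,1)])
E
```

```text
scene white 89 [511. 325.  72.] [-0.85 -0.2  -0.49] 64.0 [321. 138.]
scene white 148 [527. 226.  79.] [-0.84 -0.1  -0.53] 107.0 [309. 149.]
scene rack rect ((780.6337890625, -276.36480712890625), (311.2539978027344, 1466.41064453125), 27.346426010131836) 1091.8480790998713
scene pr rect ((549.8199462890625, -194.61253356933594), (301.1778869628906, 279.544677734375), 14.535202026367188)
scene body rect ((494.25213623046875, -250.34356689453125), (167.02610778808594, 200.95159912109375), 12.109369277954102)
scene high [ 549.00719503 -205.6778991    77.42597584] 242 103.18327959262297
[[ 542.55969475 -175.62026284]
 [ 573.15371565 -318.24669369]] [np.float64(103.18327959262297), np.float64(75.9626399674006)]
side white 114 [560. 645.  30.] [-0.82 -0.55 -0.15] 83.0 [148. 123.]
side white 204 [500. 324.  71.] [-0.88 -0.01 -0.48] 58.0 [166. 146.]
side white 339 [518. 225.  79.] [-0.86 -0.04 -0.51] 89.0 [184. 153.]
side rack rect ((375.425048828125, -141.40325927734375), (1634.045654296875, 288.36798095703125), 68.54988098144531) 678.6120998207944
side pr rect ((530.1143798828125, -204.03016662597656), (409.50091552734375, 285.48577880859375), 47.74724197387695)
side body rect ((483.12298583984375, -249.83917236328125), (162.14634704589844, 199.20533752441406), 15.038302421569824)
side high [ 538.07642718 -216.28725323   79.1554057 ] 440 105.27942778392253
[[ 531.90398141 -179.23575079]
 [ 557.28600139 -331.59706923]] [np.float64(105.27942778392253), np.float64(90.31447870421096)]
```

The depth cloud confirms it: the middle-bay white is about 89 mm long at (518,225), and the other is about 58 mm. Next is a close look with the wrist camera over the rack.

```bash
cat >> h.py <<'E'
def Rrack(yaw,flip=False):
    s,c=.5,np.cos(np.pi/6)
    M=np.array([[-c,0,s],[0,1,0],[-s,0,-c]])
    if flip: M=M@np.diag([-1,-1,1])
    return R.from_euler('z',yaw).as_matrix()@M
def rv(M): return R.from_matrix(M).as_rotvec()
def Rpr(yaw,sgn=1): # tool x = sgn*printer y, tool z down
    M=np.array([[0,1,0],[1,0,0],[0,0,-1.]])
    if sgn<0: M=M@np.diag([-1,-1,1])
    return R.from_euler('z',yaw).as_matrix()@M
E
python3 - <<'E'
from bench import r
from h import *
c=np.array([515,225,68.])
for yaw in [np.radians(4)]:
  for f in (0,1):
    M=Rrack(yaw,f)
    for d in (-120,-60,4): print(f,d,r.inverse_kinematics(c+M[:,2]*d,rv(M)))
for s in (1,-1):
    M=Rpr(np.radians(12),s)
    for z in (58,90,200): print(s,z,r.inverse_kinematics([555,-250,z],rv(M)))
M=Rrack(np.radians(4))
r.reach(c-M[:,2]*120,rv(M)); o=r.get_obs(); img,d=r.get_image("wrist");T=wristT(r,o)
np.savez("pics/w1.npz",c=img,d=d,T=T);cv2.imwrite("pics/w1.png",img[:,:,::-1]);print(o["time_s"],o["ee_pos"],o["q"])
E
```

```text
0 -120 [ 0.55029592 -0.6428564   1.98799475 -0.24026838  1.33010546 -1.08844842]
0 -60 [ 0.51269684 -0.55784268  2.02629074 -0.23183041  1.20154832 -1.09604865]
0 4 [ 0.47812983 -0.43993612  2.04461451 -0.22945853  1.06103493 -1.09882893]
1 -120 [ 0.55029592 -0.6428564   1.98799475 -0.24026838  1.33010546  2.05314423]
1 -60 [ 0.51269684 -0.55784268  2.02629074 -0.23183041  1.20154832  2.045544  ]
1 4 [ 0.47812983 -0.43993612  2.04461451 -0.22945853  1.06103493  2.04276372]
1 58 [-4.79113585e-01  1.36922840e-01  1.44967508e+00 -4.44089210e-16
  1.55499473e+00 -6.88553095e-01]
1 90 [-4.79113585e-01  1.23268997e-01  1.40732137e+00 -4.44089210e-16
  1.61100229e+00 -6.88553095e-01]
1 200 [-4.79113585e-01  1.12977808e-01  1.22393347e+00 -4.44089210e-16
  1.80468137e+00 -6.88553095e-01]
-1 58 [-4.79113585e-01  1.36922840e-01  1.44967508e+00 -4.44089210e-16
  1.55499473e+00  2.45303956e+00]
-1 90 [-4.79113585e-01  1.23268997e-01  1.40732137e+00 -4.44089210e-16
  1.61100229e+00  2.45303956e+00]
-1 200 [-4.79113585e-01  1.12977808e-01  1.22393347e+00 -4.44089210e-16
  1.80468137e+00  2.45303956e+00]
1.6583 [455.18757393 221.44778193 172.48758051] [ 0.55103389 -0.64227208  1.98673428 -0.23983261  1.33024143 -1.08790098]
```

View pics/w1.png

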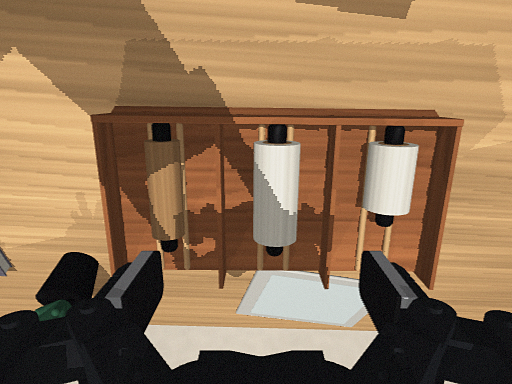

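The wrist view shows the full roll in the middle bay, with paper from (277,140) to (274,247). The bare spindle is on the left at (165,190) and the narrow roll on the right at (390,178). Now I fit the known cylinder to the depth points.

```bash
cat >> h.py <<'E'
from scipy.optimize import least_squares
def cylfit(q,d0,rad=20):
    mu=np.median(q,0)
    e1=np.cross(d0,[0,1,0.]);e1/=np.linalg.norm(e1);e2=np.cross(d0,e1)
    def un(p):
        d=d0+p[2]*e1+p[3]*e2;d/=np.linalg.norm(d);return mu+p[0]*e1+p[1]*e2,d
    def f(p):
        a,d=un(p);w=q-a;return np.linalg.norm(w-np.outer(w@d,d),axis=1)-rad
    best=None
    for s in (20,-20):
        for e in ((1,0),(0,1)):
            z=least_squares(f,[s*e[0],s*e[1],0,0],loss='soft_l1')
            if best is None or z.cost<best.cost: best=z
    a,d=un(best.x);t=(q-a)@d;lo,hi=np.percentile(t,[.5,99.5])
    return a+d*(lo+hi)/2,d,hi-lo,np.abs(f(best.x)).mean()
E
python3 - <<'E'
from bench import r
from h import *
f=np.load("pics/w1.npz");c,d,T=f["c"],f["d"],f["T"];K=r.calibration("wrist")["camera_matrix"]
P=cloud(d,K,T);h=cv2.cvtColor(c,cv2.COLOR_RGB2HSV)
m=((h[...,1]<50)&(h[...,2]>70)).astype(np.uint8);m[:130]=0;m[255:]=0
N,L,S,C=cv2.connectedComponentsWithStats(m)
for i in range(1,N):
    if S[i,4]>1000:
        q=P[cv2.erode((L==i).astype(np.uint8),np.ones((3,3)))>0]
        cc,dd,l,e=cylfit(q,np.array([.866,.06,.5]))
        if dd[0]<0: dd=-dd
        print(S[i],C[i].round(),"centre",cc.round(1),"dir",dd.round(3),"tilt",np.degrees(np.arcsin(dd[2])),"yaw",np.degrees(np.arctan2(dd[1],dd[0])),"len",l,e, proj(cc,K,T))
        ct=cv2.minAreaRect(np.argwhere(L==i)[:,::-1].astype(np.float32));print(ct)
# bay floor points
q=P[190:220,245:250].reshape(-1,3);print("floor",np.median(q,0)); 
print((C))
E
```

```text
[ 253  140   47  107 4495] [275. 193.] centre [522.3 238.4  70.6] dir [0.865 0.048 0.499] tilt 29.922044568018798 yaw 3.175375079643769 len 86.28122177399487 1.666414385383282 [[275.20277307 190.64930587]]
((275.9081115722656, 193.11679077148438), (45.23174285888672, 105.94811248779297), 0.795723557472229)
[ 363  141   55   75 3328] [389. 178.] centre [504.1 337.6  63.2] dir [0.865 0.049 0.5  ] tilt 29.96885746011704 yaw 3.260753374371232 len 56.590576136497894 1.5289348618541205 [[388.78101905 175.62269839]]
((389.7496032714844, 177.9540252685547), (48.94989776611328, 73.8613510131836), 5.8263421058654785)
floor [552.15686992 214.12159976  61.78068703]
[[252.67669878 191.6700213 ]
 [275.36974416 192.99977753]
 [389.34645433 178.19411058]
 [404.         142.        ]
 [  0.         249.        ]
 [145.37777778 252.6       ]
 [375.92105263 252.81578947]
 [  0.66666667 253.33333333]]
```

The fit is tight: centre (522.3, 238.4, 70.6), yaw 3.2°, tilt 29.9°, and the model predicts z of about 71. Now I grasp it square to the slope.

Run:
```python
from bench import r
from h import *
c=np.array([522.3,238.4,70.8]);M=Rrack(np.radians(3.2))
r.command_gripper(55,60)
print(r.line_to(c-M[:,2]*50,rate=150,rotation=rv(M)))
print(r.line_to(c+M[:,2]*4,rate=60,max_force=12)); o=r.get_obs();print(o["time_s"],o["ee_pos"],c+M[:,2]*4,o["force"],o["grip_width"])
r.command_gripper(30,60);r.dwell(.1);o=r.get_obs();print(o["time_s"],o["grip_width"],o["force"],o["ee_pos"])
img,d=r.get_image("wrist");cv2.imwrite("pics/w2.png",img[:,:,::-1])
```

```text
False
False
3.8083 [524.4854815  238.63595477  67.86697261] [524.29688153 238.51164301  67.33589838] [-0.6089804  -0.42811164 -0.03767278] 55.03406840032096
4.275 30.17641902787685 [-0.80137284  1.32889211 -0.53461599] [524.31150444 238.54299953  67.46124506]
```

View pics/w2.png

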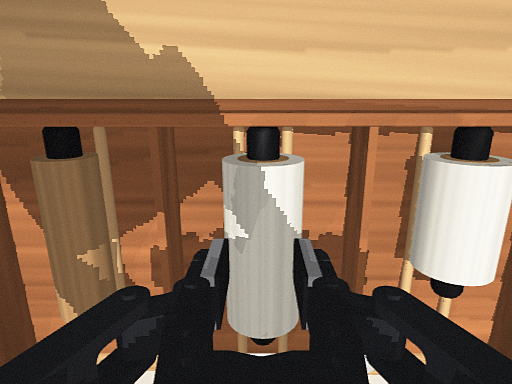

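The picture shows the pads on either side of the roll at (228,300) and (297,300). The reported width of 30 mm equals my command rather than 40 mm, so I command closed to see where the fingers stop.

Run:
```python
from bench import r
from h import *
r.command_gripper(20,60);r.dwell(.1);o=r.get_obs();print(o["time_s"],o["grip_width"],o["force"],o["ee_pos"])
img,d=r.get_image("wrist");cv2.imwrite("pics/w3.png",img[:,:,::-1]);T=wristT(r,o);np.savez("pics/w3.npz",c=img,d=d,T=T)
s,_=r.get_image("side");cv2.imwrite("pics/s3.png",cv2.resize(s[60:240,60:300,::-1],(800,600)))
```

```text
4.6833 19.932370844028405 [-0.01037947 -0.13791406  0.26696951] [524.29357002 238.5080486   67.32196078]
```

View pics/w3.png

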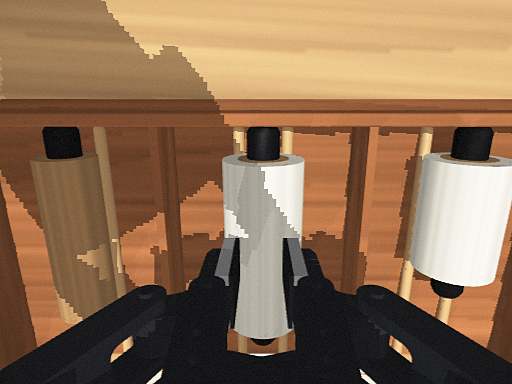

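View pics/s3.png

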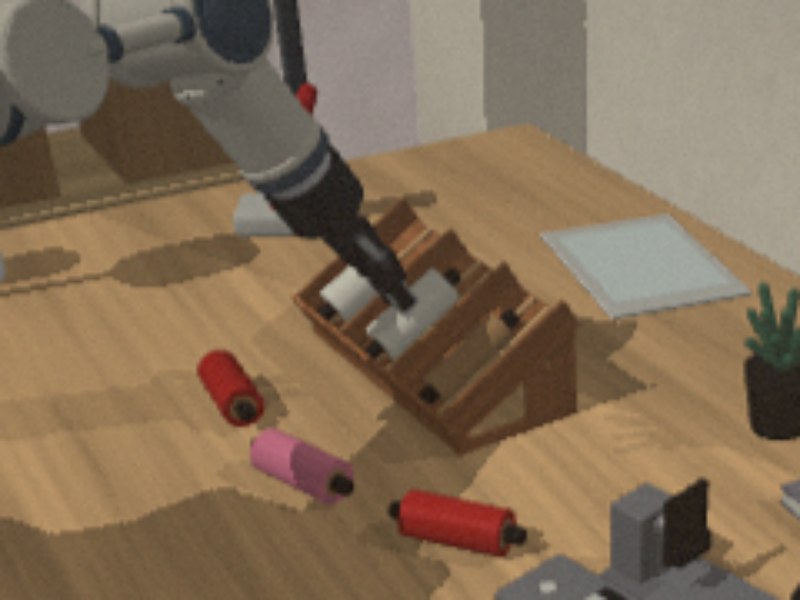

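The side view shows the fingertips hovering above the roll, so they closed on air with the paper at (410,315) still below. I'll use the wrist depth to measure where the fingertips are relative to the roll.

Run:
```python
from bench import r
from h import *
f=np.load("pics/w3.npz");c,d,T=f["c"],f["d"],f["T"];k=r.calibration("wrist");K=k["camera_matrix"]
Pt=cloud(d,K,k["mount"])  # tool coords
for (u,v) in [(230,245),(225,270),(218,300),(290,245),(296,270),(303,300),(264,200),(264,250),(264,290),(264,320),(240,300),(263,135)]:
    print(u,v,c[v,u],d[v,u].round(),Pt[v,u].round(1))
h=cv2.cvtColor(c,cv2.COLOR_RGB2HSV);m=((h[...,1]<50)&(h[...,2]>70));m[:155]=0;m[235:]=0;m[:,:215]=0;m[:,310:]=0
P=cloud(d,K,T);cc,dd,l,e=cylfit(P[m],np.array([.865,.048,.499]));print(cc,dd,l,e)
M=T@np.linalg.inv(k["mount"]);print("axis in tool",(cc-M[:3,3])@M[:3,:3], dd@M[:3,:3])
print("TCP px",proj([[0,0,0],[0,0,11]],K,k["mount"]))
```

```text
230 245 [116 113 119] 142.0 [ 11.1 -13.7 -34.2]
225 270 [104 101 102] 120.0 [ 11.6 -13.5 -56.7]
218 300 [22 22 20] 101.0 [ 12.7 -13.5 -77. ]
290 245 [104 104 106] 142.0 [ 11.1  11.8 -34.3]
296 270 [100 102 100] 121.0 [ 11.2  12.2 -56. ]
303 300 [24 29 28] 102.0 [ 12.1  12.3 -76. ]
264 200 [170 166 154] 148.0 [ 27.9   0.8 -23.6]
264 250 [176 174 162] 155.0 [  3.2   0.9 -22.6]
264 290 [176 173 162] 160.0 [-17.1   0.9 -23.9]
264 320 [177 172 162] 165.0 [-34.4   0.9 -23.2]
240 300 [182 180 166] 165.0 [-24.9 -10.9 -20.5]
263 135 [55 53 54] 151.0 [ 55.1   0.4 -11.8]
[500.05731146 237.37299853  57.71755834] [0.8629633  0.04720775 0.50305642] 34.90032841944466 1.1898910645923864
axis in tool [25.81367915  0.21959119 -3.81245379] [-0.99999311 -0.00103682 -0.00356438]
TCP px [[262.02145787 237.03835787]
 [261.97149027 229.26760443]]
```

The camera places the closed fingertips about 30 mm behind the reported TCP rather than 11 mm ahead of it. Closing to 20 mm without contact agrees with that. As a cross-check I project the TCP into the fixed cameras.

Run:
```python
from bench import r
from h import *
o=r.get_obs();M=R.from_rotvec(o["tcp_rot"]).as_matrix();p=o["ee_pos"];print(r.tips_ahead,o["time_s"])
out=[]
for n in ("side","scene"):
    c,d=r.get_image(n);k=r.calibration(n);K,T=k["camera_matrix"],k["cam_to_world"]
    tips=[p+M[:,2]*z for z in (-32,0,11)];uv=proj(tips,K,T);print(n,uv.round(1))
    u0,v0=uv[0].astype(int)-[50,45]
    im=cv2.resize(c[v0:v0+90,u0:u0+100,::-1],(400,360),interpolation=cv2.INTER_CUBIC)
    for q,col in zip(uv,[(0,255,0),(255,255,0),(0,0,255)]):cv2.circle(im,tuple(int(x) for x in (q-[u0,v0]+.5)*4),3,col,1)
    out.append(im)
cv2.imwrite("pics/tips.png",np.hstack(out))
```

```text
11.0 4.7833
side [[179.  148.5]
 [184.1 154.9]
 [185.8 157.1]]
scene [[307.1 142.6]
 [309.6 149.9]
 [310.5 152.4]]
```

View pics/tips.png

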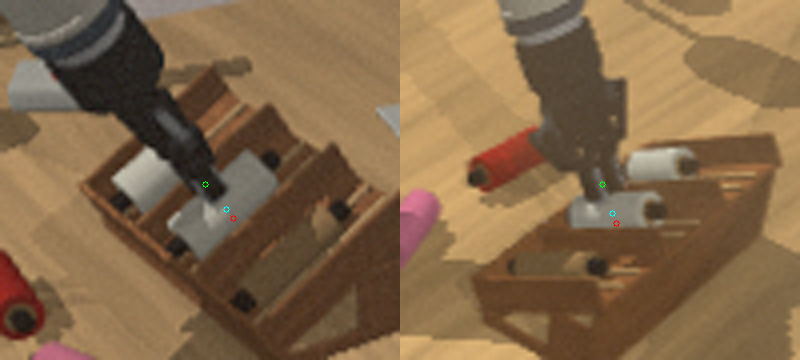

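The fixed cameras agree: the real tips sit near the green mark (about -25 to -30 mm), not at the red one (+11 mm). So the reported TCP lies roughly 40 mm ahead of where it should be on the fingers. I reopen, advance along the tool axis with a force guard, and regrip.

Run:
```python
from bench import r
from h import *
c=np.array([522.3,238.4,70.8]);M=Rrack(np.radians(3.2))
r.command_gripper(55,60)
print(r.line_to(c+M[:,2]*42,rate=60,max_force=8)); o=r.get_obs();print(o["ee_pos"],(o["ee_pos"]-c)@M,o["force"])
r.command_gripper(30,60);r.dwell(.1);o=r.get_obs();print(o["time_s"],o["grip_width"],o["force"],(o["ee_pos"]-c)@M)
img,d=r.get_image("wrist");cv2.imwrite("pics/w4.png",img[:,:,::-1]);np.savez("pics/w4.npz",c=img,d=d,T=wristT(r,o))
```

```text
False
[543.37616312 239.57147227  34.48338863] [-1.22359349e-01 -6.85747446e-03  4.20054549e+01] [-0.66858604  0.44776585 -0.56227943]
6.4833 38.66023325595592 [-4.01259689  4.40598755  4.10282833] [-0.76430987  1.01078566 41.12325338]
```

View pics/w4.png

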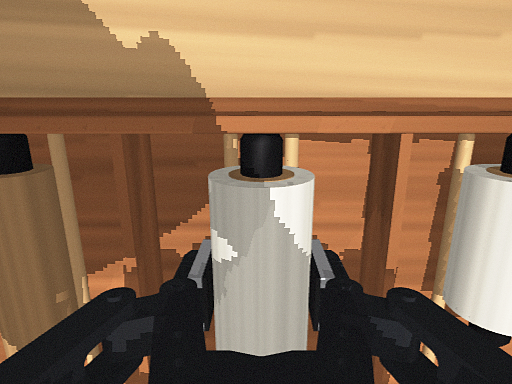

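The width is 38.7 mm, so the paper is between the pads. I lift square to the slope and check the hold.

Run:
```python
from bench import r
from h import *
c=np.array([522.3,238.4,70.8]);M=Rrack(np.radians(3.2))
r.line_to(c-M[:,2]*20,rate=80)
r.line_to(c-M[:,2]*70,rate=150)
r.dwell(.15);o=r.get_obs();print(o["time_s"],o["grip_width"],o["force"],o["torque"])
img,d=r.get_image("wrist");cv2.imwrite("pics/w5.png",img[:,:,::-1]);np.savez("pics/w5.npz",c=img,d=d,T=wristT(r,o))
k=r.calibration("wrist");K=k["camera_matrix"];P=cloud(d,K,k["mount"])
h=cv2.cvtColor(img,cv2.COLOR_RGB2HSV);m=((h[...,1]<50)&(h[...,2]>70)&(d<190)&(d>80));m[235:]=0
ys,xs=np.nonzero(m);print(xs.min(),xs.max(),ys.min())
cc,dd,l,e=cylfit(P[m],np.array([1.,0.01,0.01]));print("axis at",cc,dd,l,e,"x max",np.percentile(P[m][:,0],[99,99.9]))
for v in range(100,240,8): print(v,img[v,262],P[v,262].round(1))
```

```text
8.0917 38.20195861409617 [-0.16196138 -0.42292483 -1.14737459] [-0.04401611  0.38763558  0.015046  ]
208 313 166
axis at [ 33.72795178  -0.67387473 -40.85358218] [9.99447945e-01 6.20036532e-04 3.32177753e-02] 20.553104889765123 0.8718621684421846 x max [43.76629798 43.90262613]
100 [207 165 113] [ 69.8   0.2 108.8]
108 [144  85  54] [ 63.9   0.2 100. ]
116 [189 120  73] [60.   0.1 58.5]
124 [110  67  45] [52.7  0.2 88.6]
132 [13 15 18] [ 59.5  -0.2 -43.9]
140 [47 42 44] [ 57.3  -0.2 -49.2]
148 [46 48 43] [ 54.5  -0.2 -48.6]
156 [38 40 39] [ 51.6  -0.2 -48. ]
164 [35 31 33] [ 48.9  -0.2 -48.8]
172 [29 27 31] [ 46.2  -0.2 -49.5]
180 [81 55 35] [ 43.8  -0.2 -51.8]
188 [159 156 143] [ 43.2  -0.2 -60.1]
196 [153 150 139] [ 40.7  -0.2 -61. ]
204 [149 144 134] [ 37.9  -0.2 -60.9]
212 [154 148 139] [ 35.2  -0.2 -61.1]
220 [157 150 139] [ 32.1  -0.2 -60.2]
228 [162 155 144] [ 29.6  -0.2 -60.9]
236 [164 160 148] [ 26.8  -0.2 -61.1]
```

View pics/w5.png

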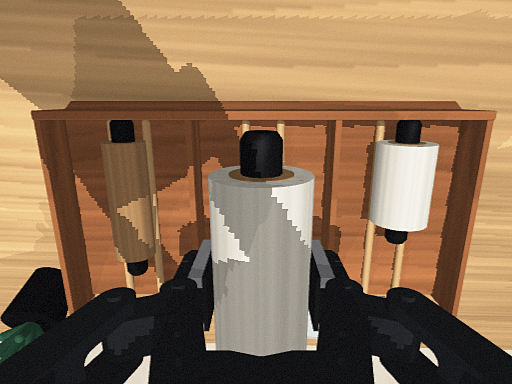

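The roll is held centred: its paper ends at tool x = +43.9, and the axis is about 41 mm behind the TCP, parallel to tool x. The other two items are still in their bays. Next I move beside and above the printer and look.

Run:
```python
from bench import r
from h import *
yaw=np.radians(11);M=Rpr(yaw)
p=np.array([444.5,-337,155.])
print(r.inverse_kinematics(p,rv(M)),r.inverse_kinematics([553,-265,21],rv(M)))
r.reach(p,rv(M));r.dwell(.15);o=r.get_obs();print(o["time_s"],o["ee_pos"],o["grip_width"],o["force"])
img,d=r.get_image("wrist");cv2.imwrite("pics/w6.png",img[:,:,::-1]);np.savez("pics/w6.npz",c=img,d=d,T=wristT(r,o))
```

```text
[-7.09690787e-01 -2.66938149e-02  1.44698995e+00 -4.44089210e-16
  1.72129651e+00 -9.01677005e-01] [-0.50234693  0.17042869  1.47960152  0.          1.49156244 -0.69433315]
10.35 [ 444.99180398 -336.16140024  155.11006348] 38.031494084653694 [ 0.19746308  0.08105154 -1.41218923]
```

View pics/w6.png

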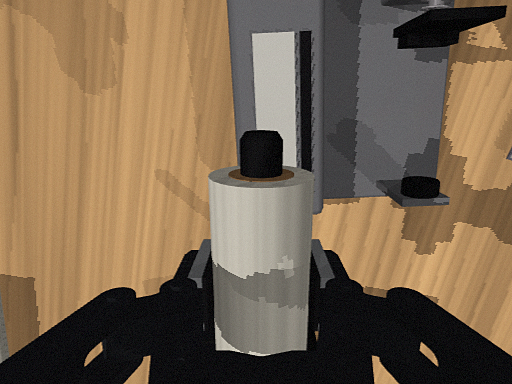

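The wrist view shows the fixed cup at (420,187) on its wall, the sprung face plate at (455,27), and the printer body on the left at columns 235–322. I extract the coordinates.

Run:
```python
from bench import r
from h import *
f=np.load("pics/w6.npz");c,d,T=f["c"],f["d"],f["T"];K=r.calibration("wrist")["camera_matrix"]
P=cloud(d,K,T);h=cv2.cvtColor(c,cv2.COLOR_RGB2HSV);Z=P[...,2]
yaw0=np.radians(11);ex=np.array([np.cos(yaw0),np.sin(yaw0)]);ey=np.array([-ex[1],ex[0]])
# body top
def rep(n,m):
    q=P[m];print(n,m.sum(),"mean",q.mean(0).round(1),"z",np.percentile(q[:,2],[2,50,98]).round(1),"ex",np.percentile(q[:,:2]@ex,[1,99]).round(1),"ey",np.percentile(q[:,:2]@ey,[1,99]).round(1));return q
U=np.arange(512)[None,:]+0*Z;V=np.arange(384)[:,None]+0*Z
gray=h[...,1]<60
m=gray&(Z>50)&(Z<66)&(U>225)&(U<330)&(V<215);m[120:,:318]=0;q=rep("body",m);
m=(h[...,2]<50)&(Z>40)&(U>390)&(V>165)&(V<215);q=rep("fixcup",m);print(cv2.minAreaRect(q[:,:2].astype(np.float32)))
m=(h[...,2]<60)&(Z>30)&(U>390)&(V<60);q=rep("plate",m);print(cv2.minAreaRect(q[:,:2].astype(np.float32)))
m=gray&(Z>64)&(U>370)&(V>165)&(V<215)&(h[...,2]>55);q=rep("wall",m);print(cv2.minAreaRect(q[:,:2].astype(np.float32)))
m=gray&(Z<22)&(Z>5)&(U>320)&(V<215);q=rep("base",m);print(cv2.minAreaRect(q[:,:2].astype(np.float32)))
# body right-top edge line: per-row last col with Z>50
pts=[]
for v in range(5,190,3):
    u=np.nonzero((Z[v,300:345]>50))[0]
    if len(u): pts.append(P[v,300+u.max(),:2])
pts=np.array(pts,np.float32);L=cv2.fitLine(pts,cv2.DIST_HUBER,0,.01,.01).ravel();print("edge",L, "yaw",np.degrees(np.arctan2(-L[0],L[1])) )
# paint zoom
a=cv2.resize(c[0:220,312:512,::-1],(727,800)[::1] if 0 else (545,600),interpolation=cv2.INTER_CUBIC);cv2.imwrite("pics/w6z.png",a)
```

```text
body 11289 mean [ 439.2 -241.    58.6] z [54.6 58.6 61.3] ex [350.5 421.4] ey [-414.8 -279. ]
fixcup 937 mean [ 563.9 -310.1   67.4] z [47.9 70.6 76.5] ex [480.8 510.9] ey [-423.6 -405.5]
((506.6781005859375, -299.0556335449219), (29.392417907714844, 161.5002899169922), 77.23902893066406)
plate 2972 mean [ 538.2 -200.2   80.4] z [ 47.4  81.3 103.3] ex [471.1 514.8] ey [-307.8 -284.6]
((492.16241455078125, -218.1363525390625), (152.50204467773438, 33.618099212646484), 26.20218849182129)
wall 354 mean [ 569.8 -317.5   75.4] z [69.5 74.1 75.4] ex [481.4 516.9] ey [-424.5 -417.1]
((507.717041015625, -300.0765380859375), (22.356952667236328, 165.3638458251953), 74.25859069824219)
base 20552 mean [ 533.8 -249.3   12.2] z [10.6 12.1 13.8] ex [427.7 533.8] ey [-432.5 -269.1]
((539.8499145507812, -251.460693359375), (108.01638793945312, 171.09454345703125), 13.678346633911133)
edge [ 2.3735543e-01 -9.7142285e-01  4.8014505e+02 -2.6699545e+02] yaw -166.26949
```

View pics/w6z.png

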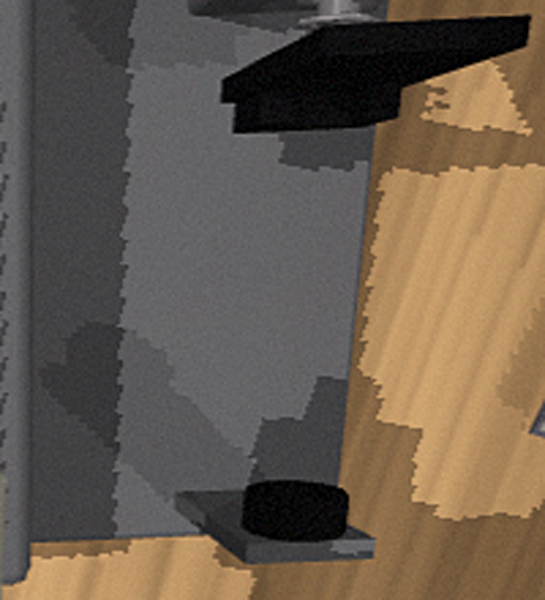

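Run:
```python
from bench import r
from h import *
f=np.load("pics/w6.npz");c,d,T=f["c"],f["d"],f["T"];K=r.calibration("wrist")["camera_matrix"]
P=cloud(d,K,T);h=cv2.cvtColor(c,cv2.COLOR_RGB2HSV);Z=P[...,2]
y0=np.radians(13.7);ex=np.array([np.cos(y0),np.sin(y0)]);ey=np.array([-ex[1],ex[0]])
X=P[...,:2]@ex;Y=P[...,:2]@ey
U=np.arange(512)[None,:]+0*Z;V=np.arange(384)[:,None]+0*Z
gray=h[...,1]<60
def rep(n,m,ax=None): print(n,m.sum(),"X",np.percentile(X[m],[1,5,50,95,99]).round(1),"Y",np.percentile(Y[m],[1,5,50,95,99]).round(1),"Z",np.percentile(Z[m],[1,50,99]).round(1))
fc=(h[...,2]<50)&(U>390)&(V>172)&(V<205)&(Z>45)
rep("fixcup",fc); rep("fixcup top",fc&(Z>72))
rep("wall",gray&(Z>71)&(Z<80)&(U>370)&(V>185)&(V<215)&(h[...,2]>55))
pl=(h[...,2]<60)&(Z>40)&(U>385)&(V<60)
for a,b in [(45,55),(55,60),(60,70),(70,80),(80,90),(90,98),(98,106)]: rep(f"plate {a}",pl&(Z>a)&(Z<b))
e=[]
for v in range(5,190,3):
    u=np.nonzero((Z[v,300:345]>50))[0]
    if len(u): e.append(X[v,300+u.max()])
print("edge X",np.median(e),np.std(e))
b=gray&(Z<16)&(Z>8)&(U>320)&(V<215);rep("base",b)
e=[X[v,np.nonzero(b[v])[0].max()] for v in range(70,190,4)];print("base right",np.median(e),np.std(e))
```

```text
fixcup 924 X [460.5 460.8 474.1 488.9 491.1] Y [-445.6 -443.  -433.9 -429.1 -428.9] Z [48.6 70.7 76.7]
fixcup top 402 X [460.7 469.1 477.  486.3 487.9] Y [-441.5 -440.5 -434.8 -429.2 -428.9] Z [72.1 74.8 77.4]
wall 344 X [461.3 462.7 478.9 495.1 496.6] Y [-447.  -446.7 -443.9 -441.3 -440.9] Z [72.8 74.1 75.5]
plate 45 482 X [456.8 457.1 478.1 489.3 494.6] Y [-330.2 -330.1 -326.1 -319.3 -316.7] Z [45.4 52.  54.8]
plate 55 171 X [456.7 456.9 473.8 492.5 499.1] Y [-330.3 -330.1 -323.2 -307.  -301.4] Z [55.  57.5 60. ]
plate 60 553 X [456.7 457.  474.2 496.2 499.6] Y [-330.2 -329.6 -323.1 -308.3 -304.3] Z [60.1 62.4 69.7]
plate 70 233 X [456.6 456.7 471.4 497.9 499.9] Y [-322.4 -322.3 -322.  -316.8 -311.6] Z [70.2 75.1 79.9]
plate 80 271 X [456.6 456.8 472.1 497.  499.8] Y [-322.3 -322.2 -322.  -317.5 -316.7] Z [80.1 84.9 89.8]
plate 90 246 X [456.5 456.9 470.7 498.7 500.9] Y [-322.4 -322.3 -322.  -317.1 -316.3] Z [90.3 94.1 97.9]
plate 98 988 X [456.9 457.7 478.4 498.7 500.6] Y [-322.3 -322.1 -319.4 -316.4 -316.1] Z [ 98.4 102.  103.7]
edge X 403.2285319193689 8.419480303990355
base 20417 X [412.  415.7 457.  510.8 516.3] Y [-453.8 -440.1 -367.5 -296.7 -290.1] Z [10.4 12.1 13.9]
base right 517.2391610013007 15.01159980448741
```

The features all agree: yaw 13.7°, cup axis at 478.8 along printer x, and an origin at -377.0 from the mouth, wall and plate alike. Heights match at 12, 58, 74 and 102 mm. Next I move over the printer, descend to 27 mm above the axis, and press the cup back 16.5 mm.

```bash
cat >> h.py <<'E'
PY=np.radians(13.7);EX=np.array([np.cos(PY),np.sin(PY),0]);EY=np.array([-EX[1],EX[0],0]);MP=Rpr(PY)
O=EX*478.8+EY*-377.0
def tcp(x,y,z,off=(-.1,-.4,-41)): # roll centre in printer coords (z abs) -> TCP
    return O+EX*x+EY*y+np.array([0,0,z])-MP@np.array(off)
def roll(p,off=(-.1,-.4,-41)):
    w=p+MP@np.array(off)-O; return np.array([w@EX,w@EY,w[2]])
E
python3 - <<'E'
from bench import r
from h import *
r.reach(tcp(0,-9,150),rv(MP));r.dwell(.1)
print(r.line_to(tcp(0,-9,89),rate=80,max_force=8));r.dwell(.1)
o=r.get_obs();print(o["time_s"],roll(o["ee_pos"]),o["force"],np.degrees(R.from_matrix(MP.T@R.from_rotvec(o["tcp_rot"]).as_matrix()).as_rotvec()))
img,d=r.get_image("wrist");cv2.imwrite("pics/w7.png",img[:,:,::-1]);np.savez("pics/w7.npz",c=img,d=d,T=wristT(r,o))
s,_=r.get_image("side");cv2.imwrite("pics/s7.png",cv2.resize(s[150:300,190:340,::-1],(600,600),interpolation=cv2.INTER_CUBIC))
E
```

```text
True
11.9 [-0.86618703 -8.10000002 92.42825601] [ 0.53136649 -1.41211661  1.77600615] [ 0.13731206  0.14813565 -0.00046577]
```

View pics/w7.png

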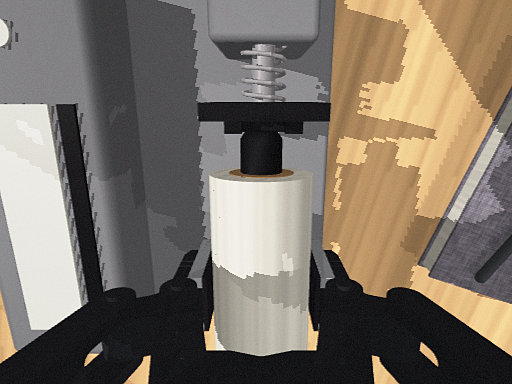

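View pics/s7.png

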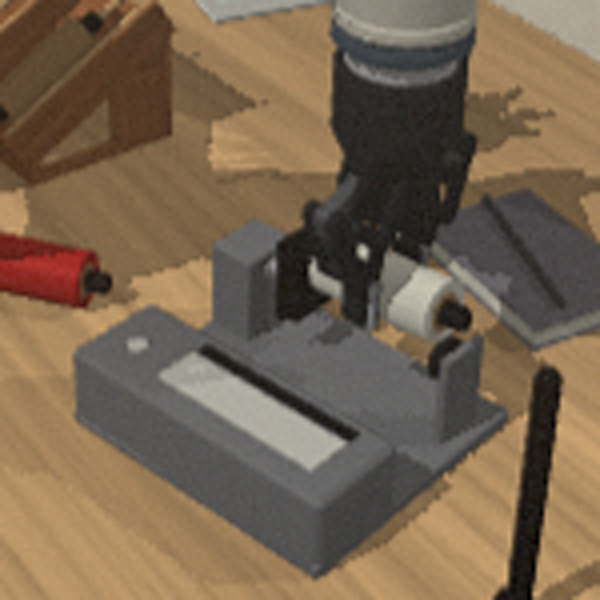

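It stopped on the force guard at 92.4 mm, with a small residual upward load of about 3 N. I'll check whether the roll has tilted in the hand before pushing on.

Run:
```python
from bench import r
from h import *
f=np.load("pics/w7.npz");c,d,T=f["c"],f["d"],f["T"];k=r.calibration("wrist");K=k["camera_matrix"]
P=cloud(d,K,k["mount"])
for v in list(range(104,170,8))+list(range(184,345,16)): print(v,c[v,262],P[v,262].round(1))
h=cv2.cvtColor(c,cv2.COLOR_RGB2HSV);Pw=cloud(d,K,T);w=(Pw-O);Y=w@EY;X=w@EX
m=(h[...,2]<60)&(Pw[...,2]>90)&(Pw[...,2]<110)
m[:,:190]=0;m[:,340:]=0;m[125:]=0;m[:95]=0
print("plate X,Y,Z",np.percentile(X[m],[1,99]),np.percentile(Y[m],[2,50,98]),np.percentile(Pw[...,2][m],[2,50,98]))
o=r.get_obs();print(roll(o["ee_pos"]),o["force"],o["time_s"])
ks=r.calibration("side");c0=roll(o["ee_pos"])
pts=[O+EX*c0[0]+EY*(c0[1]+t)+[0,0,c0[2]] for t in (-60,-44,44,60)];print((proj(pts,ks["camera_matrix"],ks["cam_to_world"])-[190,150])*4)
```

```text
104 [29 27 29] [ 68.7   0.2 -50.6]
112 [27 26 27] [ 66.2   0.2 -51.4]
120 [27 24 28] [ 63.7   0.2 -51.9]
128 [25 24 27] [56.7  0.3 -0.1]
136 [29 27 29] [ 57.5   0.2 -43.2]
144 [26 29 29] [ 54.9   0.2 -45.5]
152 [26 26 27] [ 52.    0.2 -45.4]
160 [28 28 25] [ 49.4   0.2 -46.8]
168 [29 28 30] [ 46.3   0.2 -45.9]
184 [231 229 214] [ 43.7   0.1 -59.2]
200 [234 232 221] [ 38.2   0.1 -59. ]
216 [233 230 216] [ 32.9   0.1 -59.8]
232 [234 231 220] [ 27.    0.1 -59.4]
248 [233 230 219] [ 21.2   0.1 -59.8]
264 [232 229 219] [ 15.3   0.1 -60. ]
280 [164 156 145] [  9.5   0.1 -60.9]
296 [162 159 148] [  3.2   0.1 -61.1]
312 [188 184 172] [ -3.6   0.1 -60.8]
328 [185 179 167] [-10.1   0.1 -61.1]
344 [186 182 168] [-16.3   0.1 -62.1]
plate X,Y,Z [-21.18696503  21.79050428] [55.12675653 58.06599818 60.93429959] [100.81999836 102.14827373 103.40556696]
[-0.97818096 -7.99287065 92.34962319] [ 1.12979609 -0.40822316  1.80190159] 12.0
[[465.11165227 325.71145392]
 [443.10731414 314.4253563 ]
 [329.00138881 255.90005081]
 [309.4304267  245.86203978]]
```

```bash
python3 - <<'E'
from bench import r
from h import *
k=r.calibration("wrist");K=k["camera_matrix"]
for n in ("w4","w5","w6","w7"):
    f=np.load(f"pics/{n}.npz");d=f["d"];P=cloud(d,K,k["mount"])
    q=P[184:345,258:267].reshape(-1,3);a=np.polyfit(q[:,0],q[:,2],1)
    h=P[140:168,258:267].reshape(-1,3);print(n,"paper slope deg",np.degrees(np.arctan(a[0])),"z at x=0",a[1],"nub z",np.median(h[:,2]),"nub x front",P[131:136,258:267,0].max())
E
python3 - <<'E'
import cv2,numpy as np
from bench import r
s,d=r.get_image("scene");cv2.imwrite("pics/sc7.png",cv2.resize(s[150:270,160:280,::-1],(600,600),interpolation=cv2.INTER_CUBIC))
E
```

```text
w4 paper slope deg -1.8648404241992722 z at x=0 -60.58569244389059 nub z -48.7654857638742 nub x front 60.141565550552535
w5 paper slope deg -2.5202421137989095 z at x=0 -60.448174452170335 nub z -48.698077671160064 nub x front 59.05342116131207
w6 paper slope deg -2.5535161163205595 z at x=0 -60.42025401665689 nub z -48.73256849329238 nub x front 59.080130664667955
w7 paper slope deg -0.8695586115643023 z at x=0 -60.40693496106043 nub z -45.55029656342128 nub x front 59.357451043012944
```

View pics/sc7.png

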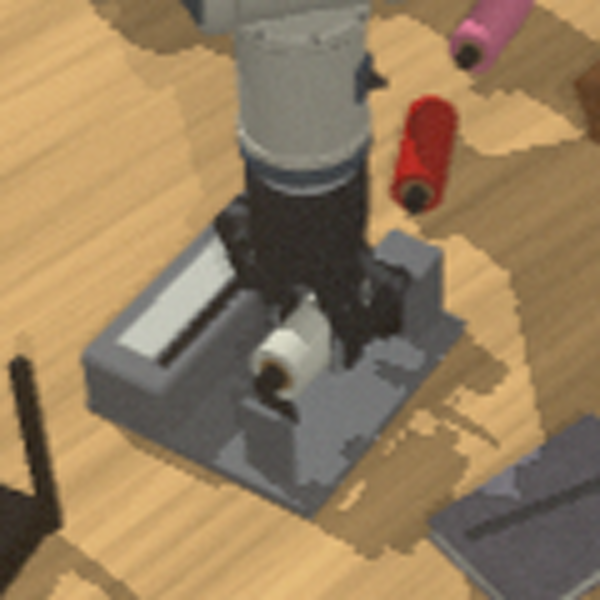

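I found the cause: at y=-9 the 40 mm paper overlapped the top of the fixed cup, which is at 76 mm while the paper bottom was at 72 mm. That tipped the roll about 3° in the hand, sprung end down. I raise it clear, re-measure the tilt and level it with the tool.

```bash
cat >> h.py <<'E'
def tilt(n0,n1,K,mount):
    z=[]
    for n in (n0,n1):
        P=cloud(np.load(f"pics/{n}.npz")["d"],K,mount)
        z.append([np.median(P[a:b,258:267].reshape(-1,3),0) for a,b in ((140,168),(190,215),(215,240))])
    z=np.array(z);return [np.degrees(np.arctan((z[1,i,2]-z[0,i,2])/z[0,i,0])).round(2) for i in range(3)]
E
python3 - <<'E'
from bench import r
from h import *
o=r.get_obs();p=o["ee_pos"]
r.line_to(tcp(0,-8,99),rate=60);r.dwell(.15)
o=r.get_obs();print(o["time_s"],roll(o["ee_pos"]),o["force"],o["grip_width"])
img,d=r.get_image("wrist");cv2.imwrite("pics/w8.png",img[:,:,::-1]);np.savez("pics/w8.npz",c=img,d=d,T=wristT(r,o))
k=r.calibration("wrist");print(tilt("w6","w7",k["camera_matrix"],k["mount"]),tilt("w6","w8",k["camera_matrix"],k["mount"]),tilt("w6","w5",k["camera_matrix"],k["mount"]))
E
```

```text
12.4667 [-0.26584245 -7.74637938 98.46264508] [ 0.2030533   0.74723278 -1.72591756] 38.358276260855384
[np.float64(3.5), np.float64(3.31), np.float64(3.11)] [np.float64(2.89), np.float64(2.74), np.float64(2.68)] [np.float64(0.04), np.float64(0.11), np.float64(-0.05)]
```

The roll is free again, with a residual tilt of 2.8°, which I cancel with the tool. Then I move to y=-5.2 so the paper is clear of the fixed cup, drop to 88 mm, and push the sprung cup back.

```bash
cat >> h.py <<'E'
ML=MP@R.from_euler('y',2.8,degrees=True).as_matrix()
def tcpL(x,y,z,off=(-.1,-.4,-41)): return O+EX*x+EY*y+np.array([0,0,z])-ML@np.array(off)
def rollL(o,off=(-.1,-.4,-41)):
    w=o["ee_pos"]+R.from_rotvec(o["tcp_rot"]).as_matrix()@np.array(off)-O; return np.array([w@EX,w@EY,w[2]]).round(2)
E
python3 - <<'E'
from bench import r
from h import *
def s(t): o=r.get_obs();print(t,round(o["time_s"],2),rollL(o),"F pr",(o["force"]@EX).round(1),(o["force"]@EY).round(1),o["force"][2].round(1),o["grip_width"].round(1))
r.line_to(tcpL(0,-5.2,100),rate=40,rotation=rv(ML));s("a")
st=r.line_to(tcpL(0,-5.2,88),rate=40,max_force=8);s(f"b {st}")
if not st:
    st=r.line_to(tcpL(0,11.5,88),rate=40,max_force=25);r.dwell(.1);s(f"c {st}")
o=r.get_obs();img,d=r.get_image("wrist");cv2.imwrite("pics/w9.png",img[:,:,::-1]);np.savez("pics/w9.npz",c=img,d=d,T=wristT(r,o))
k=r.calibration("wrist");print(tilt("w6","w9",k["camera_matrix"],k["mount"]))
c,_=r.get_image("side");cv2.imwrite("pics/s9.png",cv2.resize(c[150:300,190:340,::-1],(600,600),interpolation=cv2.INTER_CUBIC))
E
```

```text
Traceback (most recent call last):
AttributeError: 'float' object has no attribute 'round'
```

```bash
cat >> h.py <<'E'
def s(r,t): o=r.get_obs();f=np.array(o["force"]);print(t,np.round(o["time_s"],2),rollL(o),"F pr",np.round([f@EX,f@EY,f[2]],1),np.round(o["grip_width"],1))
E
python3 - <<'E'
from bench import r
from h import *
s(r,"a")
st=r.line_to(tcpL(0,-5.2,88),rate=40,max_force=8);s(r,f"b {st}")
if not st:
    st=r.line_to(tcpL(0,11.5,88),rate=40,max_force=25);r.dwell(.1);s(r,f"c {st}")
o=r.get_obs();img,d=r.get_image("wrist");cv2.imwrite("pics/w9.png",img[:,:,::-1]);np.savez("pics/w9.npz",c=img,d=d,T=wristT(r,o))
k=r.calibration("wrist");print(tilt("w6","w9",k["camera_matrix"],k["mount"]))
c,_=r.get_image("side");cv2.imwrite("pics/s9.png",cv2.resize(c[150:300,190:340,::-1],(600,600),interpolation=cv2.INTER_CUBIC))
E
```

```text
a 12.79 [-0.2  -5.65 99.74] F pr [-0.1  0.4 -1.1] 38.5
b False 13.24 [-0.19 -4.91 87.39] F pr [-0.1  0.1 -0.9] 38.0
c False 13.91 [-8.000e-02  9.140e+00  8.884e+01] F pr [-0.8 -8.3 -2.3] 39.1
[np.float64(3.2), np.float64(3.18), np.float64(2.97)]
```

View pics/w9.png

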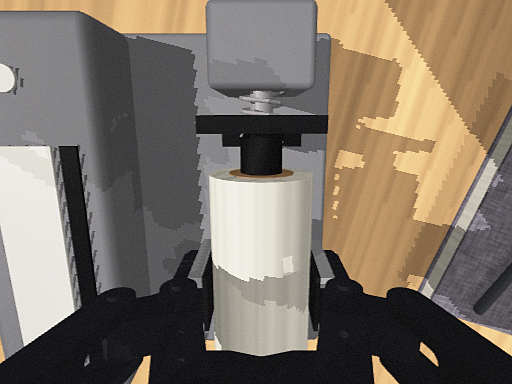

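View pics/s9.png

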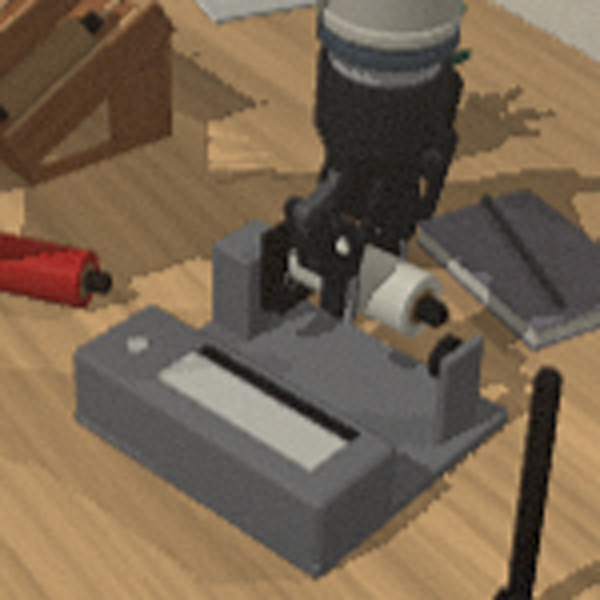

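The arm yielded about 2.4 mm under the spring: roll centre at y=9.1 when 11.5 was commanded. I check for axial slip and the real cup travel in this frame.

Run:
```python
from bench import r
from h import *
f=np.load("pics/w9.npz");c,d,T=f["c"],f["d"],f["T"];k=r.calibration("wrist");K=k["camera_matrix"]
h=cv2.cvtColor(c,cv2.COLOR_RGB2HSV)
for n in ("w6","w7","w9"):
    g=np.load(f"pics/{n}.npz");Pt=cloud(g["d"],K,k["mount"]);hh=cv2.cvtColor(g["c"],cv2.COLOR_RGB2HSV)
    m=(hh[...,1]<50)&(hh[...,2]>90)&(Pt[...,2]<-40)&(Pt[...,2]>-75);m[:,:245]=0;m[:,280:]=0;m[240:]=0;m[:150]=0
    print(n,"paper end tool x",np.percentile(Pt[...,0][m],[99,99.8]))
P=cloud(d,K,T)-O;X=P@EX;Y=P@EY;Z=P[...,2]
m=(h[...,2]<60)&(Z>97)&(Z<110);m[:,:190]=0;m[:,340:]=0;m[140:]=0;m[:100]=0
print("plate top Y",np.percentile(Y[m],[2,50,98]),"X",np.percentile(X[m],[1,99]))
n_=(h[...,2]<60)&(Z>80)&(Z<110);n_[:,:240]=0;n_[:,285:]=0;n_[168:]=0;n_[140:]&=True;n_[:140]=0
print("nub X",np.percentile(X[n_],[2,50,98]),"Z top",np.percentile(Z[n_],[50,95]))
```

```text
w6 paper end tool x [43.18990645 43.29149456]
w7 paper end tool x [44.22232913 44.41375699]
w9 paper end tool x [44.13154608 44.25002668]
plate top Y [68.12259639 71.08643915 73.99879963] X [-21.10827229  21.87464725]
nub X [-7.22558622  0.21303184  7.75928218] Z top [94.8468352  96.44595787]
```

The real cup travel is about 13 mm, so I push a further 4 mm commanded. Then I lower with a force guard.

Run:
```python
from bench import r
from h import *
st=r.line_to(tcpL(0,15.5,88),rate=40,max_force=15);r.dwell(.1);s(r,f"push {st}")
o=r.get_obs();img,d=r.get_image("wrist");T=wristT(r,o);np.savez("pics/w10.npz",c=img,d=d,T=T)
k=r.calibration("wrist");K=k["camera_matrix"];h=cv2.cvtColor(img,cv2.COLOR_RGB2HSV)
P=cloud(d,K,T)-O;X=P@EX;Y=P@EY;Z=P[...,2]
m=(h[...,2]<60)&(Z>97)&(Z<110);m[:,:190]=0;m[:,340:]=0;m[145:]=0;m[:100]=0
tr=np.percentile(Y[m],2)-55.1;print("travel",tr)
if 14<tr<21:
    for z in (78,70,62.5):
        st=r.line_to(tcpL(0,15.5,z),rate=40,max_force=9);s(r,f"low {z} {st}")
        if st: break
r.dwell(.1);s(r,"end")
o=r.get_obs();img,d=r.get_image("wrist");cv2.imwrite("pics/w11.png",img[:,:,::-1]);np.savez("pics/w11.npz",c=img,d=d,T=wristT(r,o))
c,_=r.get_image("side");cv2.imwrite("pics/s11.png",cv2.resize(c[150:300,190:340,::-1],(600,600),interpolation=cv2.INTER_CUBIC))
print(tilt("w6","w11",K,k["mount"]))
```

```text
push False 14.36 [-0.09 12.72 88.94] F pr [ -0.6 -11.   -2.8] 38.3
travel 16.606011186356646
low 78 False 14.81 [ 0.43 12.34 80.3 ] F pr [  0.8 -10.2   0.5] 38.5
low 70 False 15.16 [ 0.63 12.31 72.47] F pr [  0.3 -10.4   1.4] 38.3
low 62.5 False 15.49 [ 0.71 12.24 65.04] F pr [  0.1 -10.2   1. ] 38.2
end 15.59 [ 0.71 12.25 65.05] F pr [  0.5 -11.2   0.6] 38.4
[np.float64(2.13), np.float64(1.99), np.float64(1.92)]
```

View pics/w11.png

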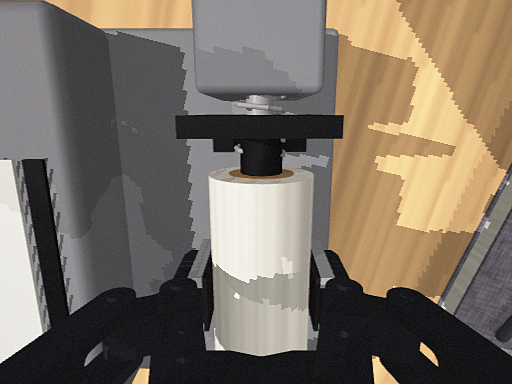

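View pics/s11.png

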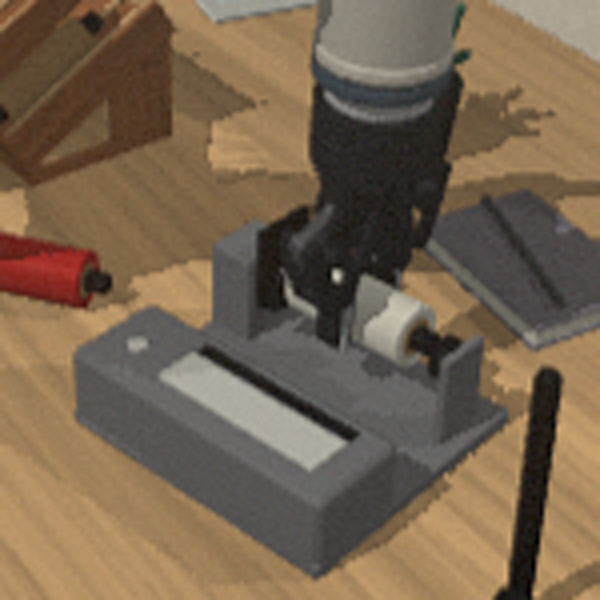

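The nub is dropping between the sides of the shelf slot (236–284, nub 241–283). I compute the actual end heights before the last few millimetres.

```bash
cat >> h.py <<'E'
def ends(r,o,img,d,pr=True):
    k=r.calibration("wrist");K=k["camera_matrix"];T=wristT(r,o);P=cloud(d,K,T)-O;X=P@EX;Y=P@EY;Z=P[...,2];h=cv2.cvtColor(img,cv2.COLOR_RGB2HSV)
    nb=np.s_[150:166,258:267];pa=[np.s_[188:200,258:267],np.s_[210:225,258:267],np.s_[250:262,258:267]]
    print("nub: Y",np.median(Y[nb]).round(1),"axis Z",(np.median(Z[nb])-8).round(1),"paper axis",[(np.median(Y[a]).round(1),(np.median(Z[a])-20).round(1)) for a in pa])
    m=(h[...,2]<60)&(Z>97)&(Z<110);m[:,:160]=0;m[:,360:]=0;m[145:]=0;m[:100]=0
    print("travel",(np.percentile(Y[m],2)-55.1).round(1),"plate X",np.percentile(X[m],[1,99]).round(1))
    p=(h[...,1]<50)&(h[...,2]>90)&(Z>60)&(Z<100)&(Y>-20);p[:,:195]=0;p[:,330:]=0;p[:165]=0;p[235:]=0
    print("paper +y end Y",np.percentile(Y[p],99.5).round(1),"X edges",np.percentile(X[p],[1,99]).round(1))
E
python3 - <<'E'
from bench import r
from h import *
for n in ("w9","w11"):
    f=np.load(f"pics/{n}.npz");T=f["T"];M=T@np.linalg.inv(r.calibration("wrist")["mount"])
    o=dict(ee_pos=M[:3,3],tcp_rot=rv(M[:3,:3]));print(n,rollL(o),"tool rel MP deg",np.degrees(rv(MP.T@M[:3,:3])).round(2));ends(r,o,f["c"],f["d"])
E
```

```text
w9 [-8.000e-02  9.140e+00  8.884e+01] tool rel MP deg [-0.07  2.47  0.08]
nub: Y 59.1 axis Z 88.0 paper axis [(np.float64(48.8), np.float64(88.2)), (np.float64(40.6), np.float64(88.5)), (np.float64(27.0), np.float64(88.8))]
travel 13.0 plate X [-21.1  21.9]
paper +y end Y 52.6 X edges [-19.5  19.5]
w11 [ 0.71 12.25 65.05] tool rel MP deg [-0.22  2.35  0.09]
nub: Y 62.4 axis Z 65.0 paper axis [(np.float64(52.1), np.float64(65.2)), (np.float64(44.1), np.float64(65.2)), (np.float64(30.1), np.float64(65.1))]
travel 16.3 plate X [-21.2  21.8]
paper +y end Y 55.6 X edges [-18.1  19.7]
```

The roll is now level with its axis at 65.0, centre y≈11.5 and x≈+0.7. I lower the last 3 mm with a small x trim, then ease towards the fixed cup so the spring follows.

Run:
```python
from bench import r
from h import *
st=r.line_to(tcpL(-.6,15.5,59.3),rate=25,max_force=6);s(r,f"low {st}")
if not st:
    st=r.line_to(tcpL(-.6,9,59.3),rate=25,max_force=9);s(r,f"back1 {st}")
    if not st:
        st=r.line_to(tcpL(-.6,3,59.3),rate=25,max_force=9);s(r,f"back2 {st}")
r.dwell(.1);s(r,"end")
o=r.get_obs();img,d=r.get_image("wrist");cv2.imwrite("pics/w12.png",img[:,:,::-1]);np.savez("pics/w12.npz",c=img,d=d,T=wristT(r,o));ends(r,o,img,d)
c,_=r.get_image("side");cv2.imwrite("pics/s12.png",cv2.resize(c[150:300,190:340,::-1],(600,600),interpolation=cv2.INTER_CUBIC))
```

```text
low False 15.98 [ 0.3  12.17 62.15] F pr [  0.7 -10.3   2.5] 38.5
back1 False 16.38 [ 0.3   6.21 61.96] F pr [ 1.3 -7.3  1.9] 38.7
back2 False 16.77 [ 0.08  1.32 61.06] F pr [ 1.3 -6.2  0.9] 38.3
end 16.88 [ 0.07  1.36 61.03] F pr [ 0.9 -6.6  1.9] 38.6
nub: Y 51.5 axis Z 61.0 paper axis [(np.float64(41.1), np.float64(61.2)), (np.float64(33.1), np.float64(61.2)), (np.float64(19.3), np.float64(61.2))]
travel 5.5 plate X [-21.2  21.9]
paper +y end Y 44.7 X edges [-18.8  19. ]
```

View pics/s12.png

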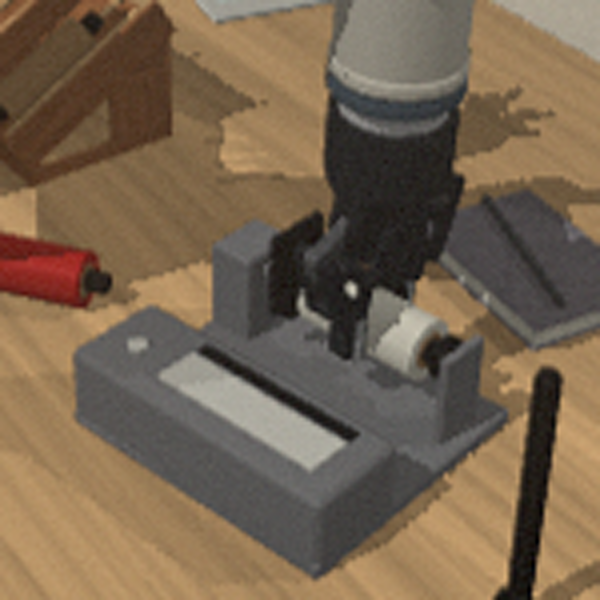

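The roll is level at z=61, travel is 5.5 mm, and the far nub is inside the fixed cup. I release, let the spring finish, check, and withdraw along the tool axis.

Run:
```python
from bench import r
from h import *
r.command_gripper(44);r.dwell(.1);s(r,"rel")
r.command_gripper(62);r.dwell(.2);s(r,"open")
o=r.get_obs();img,d=r.get_image("wrist");ends(r,o,img,d)
M=R.from_rotvec(o["tcp_rot"]).as_matrix();p=o["ee_pos"]
print(r.line_to(p-M[:,2]*60,rate=80,max_force=8));s(r,"up")
r.line_to(p-M[:,2]*130-EX*30,rate=150);r.dwell(.2);s(r,"up2")
o=r.get_obs();img,d=r.get_image("wrist");cv2.imwrite("pics/w13.png",img[:,:,::-1]);np.savez("pics/w13.npz",c=img,d=d,T=wristT(r,o))
c,_=r.get_image("side");a=cv2.resize(c[180:300,200:320,::-1],(400,400),interpolation=cv2.INTER_CUBIC)
c,_=r.get_image("scene");b=cv2.resize(c[160:270,165:275,::-1],(400,400),interpolation=cv2.INTER_CUBIC);cv2.imwrite("pics/s13.png",np.hstack([a,b]));cv2.imwrite("pics/sc13.png",c[:,:,::-1])
```

```text
rel 17.31 [-0.63  3.57 59.06] F pr [ 0.1 -0.2  0.2] 44.4
open 17.82 [-0.6   3.01 59.27] F pr [ 0.  -0.2  0.7] 62.0
nub: Y 53.2 axis Z 61.2 paper axis [(np.float64(43.2), np.float64(61.2)), (np.float64(35.2), np.float64(61.4)), (np.float64(21.7), np.float64(61.4))]
travel 5.6 plate X [-21.2  21.8]
paper +y end Y 44.3 X edges [-18.8  19. ]
False
up 18.77 [ -0.8    0.29 118.54] F pr [-0.2 -0.3  0.3] 61.9
up2 19.63 [-30.69  -2.89 187.44] F pr [0.3 0.8 0. ] 61.8
```

View pics/w13.png

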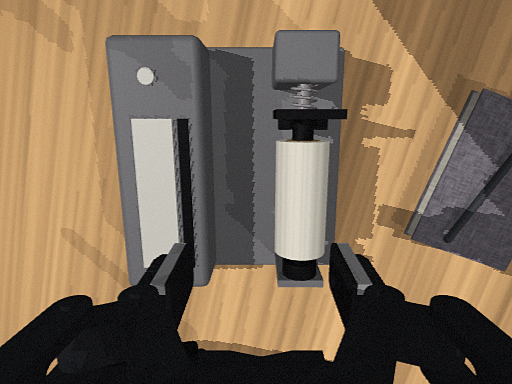

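View pics/s13.png

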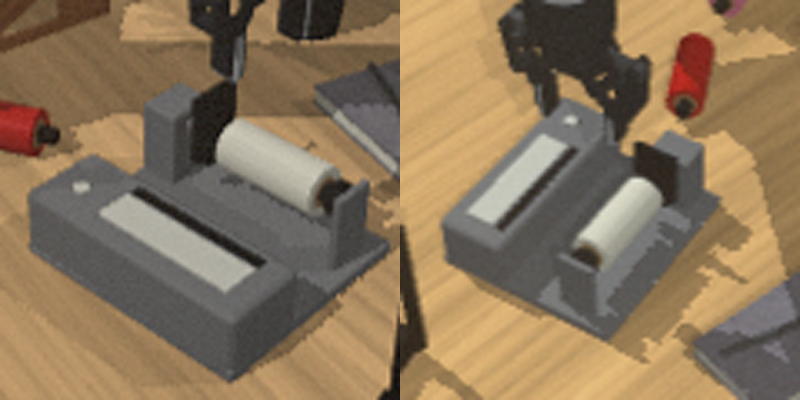

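View pics/sc13.png

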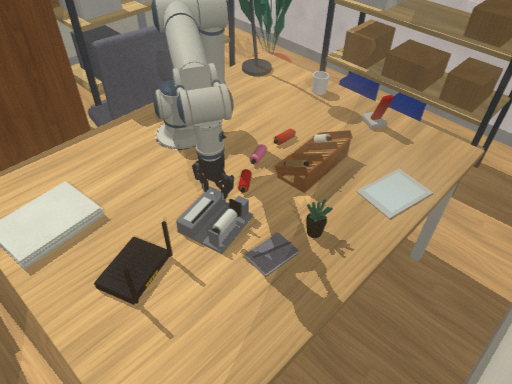

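The views show the roll between the cups (wrist: paper 140–260, nubs in both cups) and the other items in place. One last numeric check, then I hand in.

Run:
```python
from bench import r
from h import *
f=np.load("pics/w13.npz");c,d,T=f["c"],f["d"],f["T"];K=r.calibration("wrist")["camera_matrix"]
P=cloud(d,K,T);h=cv2.cvtColor(c,cv2.COLOR_RGB2HSV);w=P-O
m=((h[...,1]<50)&(h[...,2]>110)&(P[...,2]>50)&(P[...,2]<95)).astype(np.uint8);m[:135]=0;m[262:]=0;m[:,:270]=0;m[:,332:]=0
m=cv2.erode(m,np.ones((3,3)))>0
cc,dd,l,e=cylfit(P[m],EY.copy());q=cc-O;print("centre pr",q@EX,q@EY,q[2],"dir",dd@EX,dd@EY,dd[2],l,e)
z=P[...,2];k=(h[...,2]<60)&(z>97)&(z<108);k[:,:260]=0;k[:,360:]=0;k[140:]=0;Y=w@EY;print("plate Y",np.percentile(Y[k],[2,50,98]))
o=r.get_obs();print(o["time_s"]);r.sign_off()
```

```text
centre pr -0.06602681767911389 0.4244261094621104 61.489725393704376 dir 0.0032260778525737637 0.9999930262363145 -0.0018814623107346344 85.8739087570897 0.42502146864325
plate Y [60.356031   62.7821784  65.77707328]
19.7833
the job is handed in; nothing more can be done
```

The full-width roll is loaded in the printer, level and held by both cups, and I handed the job in at 19.8 s with the gripper clear. I took it from the middle bay, pressed the sprung cup back about 16.5 mm, lowered the roll level between the cups and let the spring push it home.

**Final checks:**
- A cylinder fit put the roll's centre within 0.5 mm of the seat in all three directions. It is level to 0.1°, and the sprung cup is about 5.3 mm back (5 mm expected).
- In the last scene picture the narrow roll is in its bay, and the plant, router and notebook stand where they were. The bare spindle was in its bay in the wrist picture after the lift; it is harder to make out in the last one.

**What went wrong or disagreed:**
- **First grasp:** it closed on air. The cameras showed the fingertips about 30 mm behind the reported TCP, although `r.tips_ahead` says they are 11 mm ahead of it. I went about 38 mm deeper and took later positions from the camera-measured roll.
- **First descent:** the paper touched the top of the fixed cup because I started too far to that side. The 8 N force guard stopped it. The roll tipped about 3° in the hand, and I corrected that with the tool before seating it.
- **Pushing the cup:** the arm gave 2–3 mm under the spring load, so I compensated using the measured cup travel.

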